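# Clamp a printing block with a slip-clutch thumbscrew

### The job

Put the printing block on the bench with its bare-wood tail under the foot of the blue clamp, straight in the throat and gently pushed home against the stop. Then turn the black thumbscrew clockwise until its clutch just slips, stop at that first slip (well under an eighth of a turn of slipping), and let go with the block held tight. Leave the spray can, the sharpener and the sketchbook where they are.

Things in the scene. Friction and masses are not known exactly. Their poses are not given: they have to be found in the camera images.
- clamp: Blue bench clamp, fixed. Origin on the bench under the screw axis, z up, x from the open end of the throat to the stop. Stop column 60 mm wide; an arm 44 mm wide overhangs from it to x = -25 mm, its underside at 47 mm, top at 65 mm. No side guides, the bench is the throat's floor. Foot plate 120 mm wide, 8 mm high, behind the stop.
- stop (a point): Centre of the flat stop face, at x = +25 mm in the clamp's frame, 11 mm above the bench; the face is 60 mm wide and 52 mm high and looks to the clamp's -x.
- foot: Rubber foot, 26 mm across, on a steel stem under the clamp's arm, on the screw axis. Origin at the centre of its underside, at the start 26 to 30 mm above the bench. It goes down 3.5 mm for each radian that the collar turns clockwise (seen from above), without turning, and is self-locking: it keeps its pressure when let go.
- collar: Steel disc, 62 mm across and 6 mm high, lying on the clamp's arm, joined to the screw. Origin on the screw axis at its underside, 65 mm above the bench; its x axis passes through the red mark on its rim, z up. Turning it takes about 0.26 N m while the foot runs free, up to the clutch torque as the foot presses; turning it back takes about 0.26 N m when free, under 0.1 N m once tight.
- knob: Black thumbscrew head. Drives the collar through a drag clutch that slips at 0.44 N m; when the foot presses hard the collar stops and the knob turns on at that torque. Upright wing 44 mm long (knob x), 12 mm thick (knob y), 79 to 115 mm above the bench, on a 40 mm round skirt. Origin on the screw axis, 65 mm above the bench; x through its white mark, z up. It does not rise or sink.
- knob_grip (a point): Point on the screw axis within the wing, 101 mm above the bench, 14 mm below the wing's top; the height to grip it.
- knob_mark (a point): White mark of the knob's skirt, 24 mm from the screw axis along the knob's x. At the start it stands over the collar's red mark; the angle between them is the slip. An eighth of a turn of clockwise slip puts it at y = -17 mm in the collar's frame.
- block: Wooden printing block 170 x 56 x 22 mm (x, y, z), 0.11 to 0.23 kg, lying flat. Origin at the centre of its underside, x along its length towards the tail, z up. Grey-green lino with pale carved lines covers its top from the -x end to 16 mm past the middle; the 69 mm at the +x end (the tail) are bare wood. Home, its origin lies at x = -60 mm in the clamp's frame.
- block_tail (a point): Centre of the block's tail end face (the +x end), 85 mm from the block's origin and 11 mm above its underside.
- sketchbook: Green sketchbook with white cover sheet, 150 x 150 x 12 mm, 0.6 kg, lying flat beside the work; origin at the centre of its underside.
- spray_can: Upright spray paint can, 60 mm across and 170 mm high with an orange cap; origin at the centre of its underside.
- sharpener: Upright blue barrel pencil sharpener, 34 mm across and 44 mm high; origin at the centre of its underside.
Things that resemble listed ones, but are neither listed nor needed, are in the scene too. There is more than one size of the block; the one meant has the size given above.

How it is judged (in metres and radians):
On the way, in this order (a step that is already met when the one before it is completed fails the run):
1. the block lies home: tail against the stop (within 5 mm), centred within 10 mm, straight within 8 degrees, before the foot presses (x of block_tail in the frame of clamp above 0.02 m and y of block_tail in the frame of clamp between -0.01 and 0.01 m and angle between the x axis of block and the x axis of clamp, either way round below 0.14 rad and angle between block's own z axis and vertical below 0.06 rad and contact force between foot and block below 1 N), for 0.2 s.
2. the foot presses the block with over 20 N and the clutch has slipped by at least 5 degrees (y of knob_mark in the frame of collar between -0.017 and -0.002 m and contact force between foot and block above 20 N), for 0.1 s.
At the end, for the whole second after the job is handed in: The block's tail is within 5 mm of the stop, within 10 mm of the clamp's centre line, straight within 8 degrees and flat; the foot presses it with over 20 N; the knob has slipped clockwise on the collar by 5 to 45 degrees; all is at rest and let go (all of step 2 and x of block_tail in the frame of clamp above 0.02 m and y of block_tail in the frame of clamp between -0.01 and 0.01 m and angle between the x axis of block and the x axis of clamp, either way round below 0.14 rad and angle between block's own z axis and vertical below 0.06 rad and linear speed of block below 0.01 m/s and angular speed of knob below 0.05 rad/s); the robot touches nothing.
It fails at once if the clutch is slipped by more than an eighth of a turn (y of knob_mark in the frame of collar below -0.017 m).
It fails at once if the block is rammed against the clamp with over 60 N while the foot is not on it (contact force between foot and block below 1 N and contact force between block and clamp above 60 N).
It fails at once if the spray can, sharpener or sketchbook is moved by over 20 mm or tipped (distance of any of spray_can, sharpener, sketchbook from where it was at the start of the episode above 0.02 m or angle between any of spray_can, sharpener's own z axis and vertical above 0.3 rad).
It also fails if it takes over 67 s, if anything falls off the work surface, if the arm or the gripper's body presses on something with over 40 N, if the wrist force passes 120 N, or if a joint passes its speed limit or range.

### The arm

A 7-joint arm with a two-finger parallel gripper is mounted at the origin on the work surface. World frame = base frame: x ahead of the robot, y to its left, z up, the work surface at z = 0. Lengths are in mm, angles in rad, forces in N, time in s.
With the tool pointing down it reaches from about 400 to 875 mm from the base axis. Payload 19.3 kg.
Tool frame: the origin (TCP) lies between the finger pads; the fingertips stand 17 mm ahead of it and the grasp point (between the pads) lies 2 mm behind it; z points along the fingers, y is the line along which they close (so a half turn about z gives the same grasp; the last joint's range is limited). The gripper opens to 85 mm and grips with 20 to 120 N. Pads are 22 mm wide; open, the fingers measure 114 mm over their backs; the gripper's body (76 mm by 85 mm) begins 54 mm behind the grasp point. The pads swing forward as they close: fully open they stand 13 mm farther back than shut.
Start: joints at [-1.369, 0.521, -0.036, 1.599, 0.021, 1.021, -0.113], TCP at [167.81, 602.042, 248.291] pointing down, gripper open.
Joint ranges: [-2.91, 2.91], [-0.3, 2.13], [-1.5, 1.42], [0.17, 2.43], [-1.26, 4.41], [0.16, 1.93], [-2.52, 2.52]. Speed limits (rad/s): [1.89, 1.89, 2.39, 2.39, 3.01, 3.01, 3.01].

### API

Orientations are given as [roll, pitch, yaw] about the fixed x, y, z axes, in that order (R = Rz(yaw) Ry(pitch) Rx(roll)).
In Python, from bench import r gives the robot as it stands.
- The arm moves only by the tool servo_tool, never from a script. Its argument "rows" is a list that holds one entry, the list of rows, each a list of 7 numbers: the shift along the tool's x, y, z in m, then the turn, a rotation vector about the tool's x, y, z in rad, then the finger opening in m, from 0 to 0.0854. A call has 1 to 12 rows; each row is the pose to reach, as a shift and turn from the pose commanded when the call began, along the tool's axes at that moment; what a row does not reach only later rows make up. A row lasts 1/12 s, in which the tool goes at most 41.7 mm and 7.16 degrees, less where a joint would pass 70% of its speed; a pose out of reach is approached as far as the arm can. A call with a gripper value outside its range is refused whole. The fingers move at their own pace and stop on an object; the grip force is fixed at half the most. Time passes only in rows, so rows that repeat a pose let the fingers close. It gives the time, the measured TCP pose, the force, the opening and the grip force at its end, in the units of the state.
- r.get_state(): the state, without advancing time (a new reading comes with each control period).
- r.snapshot(name): name is "scene" or "side" or "wrist"; returns a dict with "img" (400x640x3 uint8, red, green, blue), "intrinsics" (3x3 intrinsics, pixels), "k1" (the pictures are not rectified: a ray, as slopes to the right and down, at radius r is drawn at 1 + k1 r^2 times it, then the intrinsics apply), "world_to_cam" (4x4, takes a point from world to camera coordinates); the wrist camera has in their place "mount" (4x4, takes a point from camera to tool coordinates, whose origin is the TCP and whose axes are the flange's). Camera axes: x right, y up, looking along -z (the intrinsics and any distortion apply to the point x, -y, -z); pixel columns grow to the right and rows downward; lengths in mm; the calibration is good to about 2 mm. A picture is of the moment at which its call begins: read the wrist's pose just before it. There is no depth.
- r.finish_job(): hands the job in; it is judged then, once.
Trained networks look in the newest picture that a camera, given by its name, has taken for a name from the list of things; names that differ only in an ending like _2 or _b are one class to them, and where a whole thing is asked for, a point or a joint stands for the part that bears it (a point fixed in the world has none). Each returns a list of dicts, best first, with "score" (0 to 1); they miss things now and then, are a little off and sometimes report something else, mostly with a low value. They report only what shows in the picture. A call takes as long as a camera call. They do not tell look-alikes from the thing itself.
- r.find_in(query, camera): "position" ([x, y, z] in mm, in world coordinates, good to about 4 mm: the middle of the surface that is visible of it).
- r.mark_of(query, camera): "position" ([x, y, z] in mm, in world coordinates, good to about 4 mm: a listed point, or the origin of a listed thing).
The state is a dict: "clock": time; "q": joint angles; "joint_velocities": joint speeds; "tau": joint torques, N m; "tcp_pos": TCP position; "ee_rot": TCP orientation; "wrist_force": force on the tool from outside, world axes, zero at the start; "moment": the same for the moment, N m; "grip_width": finger opening in mm; "grasp_force": force on a finger pad.
Only numpy, scipy, OpenCV 4.12 (cv2) and the standard library are available. Lean on these libraries where they do the work, as an engineer would, in place of code of your own. Each camera call takes 0.05 s, during which the arm holds its last target. There are 200 camera calls.

## Working session

There is one attempt and no reset: what is moved stays moved. The work goes in short steps, Python scripts to look and compute and a tool call to move; the robot and the scene stay as the last step left them, time stands still between calls to the robot, and variables do not carry over. Pictures are saved under pics/ and viewed, at most 10 in all, crops included, and the job is handed in when it is done.

Besides the shell and the picture viewer there is one more tool, called after "Call:" by a JSON object that holds its "name" and its "arguments", one argument or row to a line. servo_tool: Moves the arm, as the interface text tells. Its arguments: {"type":"object","properties":{"rows":{"type":"array","items":{"type":"array","items":{"type":"array","items":{"type":"number"}}}}},"required":["rows"]}

```bash
mkdir -p pics; cat > h.py <<'E'
from bench import r
import numpy as np, cv2
from scipy.spatial.transform import Rotation as R
def snap(cam,name=None):
    s=r.snapshot(cam)
    if name: cv2.imwrite('pics/'+name+'.png',s['img'][:,:,::-1])
    return s
def cam2w(s,st=None):
    if 'world_to_cam' in s: return np.linalg.inv(np.array(s['world_to_cam']))
    T=np.eye(4); T[:3,:3]=R.from_euler('xyz',st['ee_rot']).as_matrix(); T[:3,3]=st['tcp_pos']
    return T@np.array(s['mount'])
def pix2w(s,uv,z,st=None):
    K=np.array(s['intrinsics'],float)
    T=cam2w(s,st); out=[]
    for u,v in uv:
        x=cv2.undistortPoints(np.array([[[u,v]]],float),K,np.array([s['k1'],0,0,0],float)).ravel()
        d=T[:3,:3]@np.array([x[0],-x[1],-1]); o=T[:3,3]
        out.append(o+d*(z-o[2])/d[2])
    return np.array(out)
def w2pix(s,P,st=None):
    K=np.array(s['intrinsics'],float); T=np.linalg.inv(cam2w(s,st))
    p=np.array(P)@T[:3,:3].T+T[:3,3]; x=p[:,0]/-p[:,2]; y=-p[:,1]/-p[:,2]; f=1+s['k1']*(x*x+y*y)
    return np.c_[K[0,0]*x*f+K[0,2],K[1,1]*y*f+K[1,2]]
E
cat > a.py <<'E'
from h import *
np.set_printoptions(precision=1,suppress=True)
st=r.get_state(); print(st)
for c in ['scene','side','wrist']:
    s=snap(c,c+'0')
    if c!='wrist': print(c,cam2w(s)[:3,3])
    for q in ['clamp','block','block_tail','stop','knob','knob_mark','collar','spray_can','sharpener','sketchbook']:
        print(c,q,[(np.array(d['position']).round(0).tolist(),round(d['score'],2)) for d in r.mark_of(q,c)][:4])
E
python3 a.py
```

```text
{'clock': 0.0, 'q': array([-1.4,  0.5, -0. ,  1.6,  0. ,  1. , -0.1]), 'joint_velocities': array([ 0.,  0., -0., -0., -0., -0.,  0.]), 'tau': array([ -0. , -92.7,   2. , -37. ,   0. ,   0. ,  -0. ]), 'tcp_pos': array([167.7, 601.7, 247.7]), 'ee_rot': array([-3.1,  0. ,  2.9]), 'wrist_force': array([-0.1, -0.3,  0.5]), 'moment': array([-0., -0.,  0.]), 'grasp_force': 0.0, 'grip_width': 85.67170957747771}
scene [1124.2  370.1 1286.8]
scene clamp [([618.0, -24.0, -1.0], 0.72)]
scene block [([502.0, -312.0, 1.0], 0.74), ([490.0, -447.0, 0.0], 0.69), ([240.0, -338.0, -1.0], 0.64)]
scene block_tail [([519.0, -492.0, 8.0], 0.73), ([359.0, -329.0, 14.0], 0.7), ([588.0, -333.0, 9.0], 0.67)]
scene stop [([641.0, -23.0, 12.0], 0.64)]
scene knob [([619.0, -25.0, 64.0], 0.73)]
scene knob_mark [([639.0, -24.0, 76.0], 0.5)]
scene collar [([623.0, -29.0, 64.0], 0.84)]
scene spray_can [([640.0, -28.0, 76.0], 0.54)]
scene sharpener [([719.0, -258.0, 2.0], 0.6)]
scene sketchbook [([527.0, 297.0, 8.0], 0.85)]
side [  164.  -1080.2   680.5]
side clamp [([615.0, -28.0, -0.0], 0.95)]
side block [([242.0, -332.0, -2.0], 0.87), ([488.0, -454.0, -3.0], 0.86), ([503.0, -306.0, 2.0], 0.72)]
side block_tail [([367.0, -327.0, 20.0], 0.94), ([521.0, -497.0, 8.0], 0.87), ([587.0, -336.0, 10.0], 0.58), ([505.0, -307.0, 2.0], 0.23)]
side stop [([645.0, -24.0, 12.0], 0.95)]
side knob [([618.0, -24.0, 68.0], 0.86), ([617.0, -27.0, 104.0], 0.45), ([615.0, -25.0, -1.0], 0.39)]
side knob_mark [([642.0, -26.0, 77.0], 0.58)]
side collar [([617.0, -28.0, 66.0], 0.62)]
side spray_can [([764.0, 215.0, -2.0], 0.8), ([618.0, -29.0, 67.0], 0.36)]
side sharpener [([716.0, -255.0, -0.0], 0.85)]
side sketchbook [([526.0, 296.0, -4.0], 0.74)]
wrist clamp []
wrist block []
wrist block_tail []
wrist stop []
wrist knob []
wrist knob_mark []
wrist collar []
wrist spray_can []
wrist sharpener []
wrist sketchbook []
```

View pics/scene0.png

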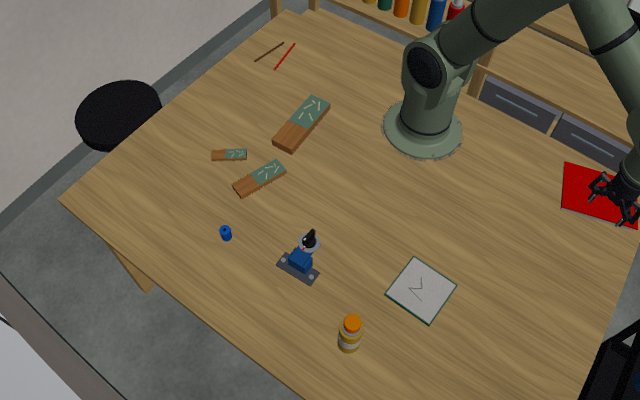

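View pics/side0.png

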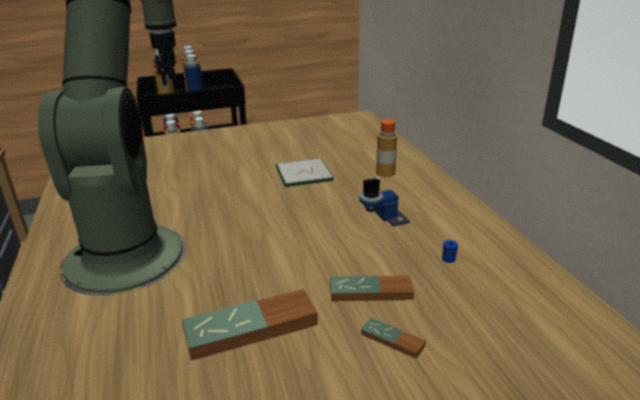

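The three blocks show at pixels (301,124), (260,178) and (229,155). The middle one, near (502,-309) with its tail at (588,-334), has the 170 mm length. The clamp is at about (617,-26) with x roughly along the world x axis. I'll go over the clamp first and look at it from close by.

```bash
cat >> h.py <<'E'
def plan(*targets, frm=None):
    st=r.get_state(); p0=np.array(st['tcp_pos']) if frm is None else np.array(frm[0],float)
    R0=R.from_euler('xyz',st['ee_rot']) if frm is None else R.from_euler('xyz',[np.pi,0,frm[1]])
    for p,yaw in targets:
        print('to',p,yaw,'->',(R0.inv().apply(np.array(p)-p0)/1000).round(4).tolist(),(R0.inv()*R.from_euler('xyz',[np.pi,0,yaw])).as_rotvec().round(4).tolist())
E
python3 - <<'E'
from h import *
st=r.get_state(); print(st['ee_rot']); print(np.array(r.snapshot('wrist')['mount']).round(2))
plan(((480,300,330),3.0),((560,-26,330),3.1416))
E
```

```text
[-3.14153799e+00  8.21220631e-07  2.86970128e+00]
[[  -0.      0.97    0.26   64.52]
 [   1.      0.      0.     -0.33]
 [   0.      0.26   -0.97 -125.39]
 [   0.      0.      0.      1.  ]]
to (480, 300, 330) 3.0 -> [-0.3818, -0.2071, -0.0817] [-0.0001, 0.0, -0.1302]
to (560, -26, 330) 3.1416 -> [-0.5464, -0.4997, -0.0817] [-0.0001, 0.0, -0.2718]
```

Call:
{"name": "servo_tool", "arguments": {
  "rows": [
    [[-0.382, -0.207, -0.082, 0, 0, -0.13, 0.085], [-0.382, -0.207, -0.082, 0, 0, -0.13, 0.085], [-0.382, -0.207, -0.082, 0, 0, -0.13, 0.085], [-0.382, -0.207, -0.082, 0, 0, -0.13, 0.085], [-0.382, -0.207, -0.082, 0, 0, -0.13, 0.085], [-0.382, -0.207, -0.082, 0, 0, -0.13, 0.085], [-0.382, -0.207, -0.082, 0, 0, -0.13, 0.085], [-0.382, -0.207, -0.082, 0, 0, -0.13, 0.085], [-0.382, -0.207, -0.082, 0, 0, -0.13, 0.085], [-0.382, -0.207, -0.082, 0, 0, -0.13, 0.085], [-0.382, -0.207, -0.082, 0, 0, -0.13, 0.085], [-0.382, -0.207, -0.082, 0, 0, -0.13, 0.085]]
  ]
}}

```text
clock: 2.7
tcp_pos: [484.3, 295.3, 331.4]
ee_rot: [-3.141, 0.003, 2.993]
wrist_force: [0.2, 0.5, -0.4]
grip_width: 84.7
grasp_force: 0.0
```

```bash
python3 - <<'E'
from h import *
st=r.get_state(); print(st['clock'],st['tcp_pos'],st['ee_rot'],st['q'].round(2))
plan(((560,-26,330),3.1416))
E
```

```text
2.7 [484.3396303  295.30268907 331.41952932] [-3.14123813e+00  2.80648901e-03  2.99266792e+00] [-0.7   0.35  0.06  1.65 -0.02  1.14  0.79]
to (560, -26, 330) 3.1416 -> [-0.1225, -0.3065, 0.0019] [-0.0006, 0.0028, -0.1489]
```

Call:
{"name": "servo_tool", "arguments": {
  "rows": [
    [[-0.123, -0.306, 0.0, 0, 0, -0.149, 0.085], [-0.123, -0.306, 0.0, 0, 0, -0.149, 0.085], [-0.123, -0.306, 0.0, 0, 0, -0.149, 0.085], [-0.123, -0.306, 0.0, 0, 0, -0.149, 0.085], [-0.123, -0.306, 0.0, 0, 0, -0.149, 0.085], [-0.123, -0.306, 0.0, 0, 0, -0.149, 0.085], [-0.123, -0.306, 0.0, 0, 0, -0.149, 0.085], [-0.123, -0.306, 0.0, 0, 0, -0.149, 0.085], [-0.123, -0.306, 0.0, 0, 0, -0.149, 0.085], [-0.123, -0.306, 0.0, 0, 0, -0.149, 0.085], [-0.123, -0.306, 0.0, 0, 0, -0.149, 0.085]]
  ]
}}

```text
clock: 3.62
tcp_pos: [558.7, -19.8, 330.2]
ee_rot: [3.141, -0.0, -3.134]
wrist_force: [-1.1, 0.7, 0.3]
grip_width: 84.9
grasp_force: 0.0
```

```bash
python3 - <<'E'
from h import *
st=r.get_state(); print(st['clock'],st['tcp_pos'],st['ee_rot'])
s=snap('wrist','w1')
for q in ['clamp','stop','knob','knob_mark','collar','knob_grip']:
    print(q,[(np.array(d['position']).round(1).tolist(),round(d['score'],2)) for d in r.mark_of(q,'wrist')][:3])
plan(((490,-306,250),2.86))
E
```

```text
3.6167 [558.65286531 -19.79538731 330.19050614] [ 3.14119332e+00 -1.79318602e-04 -3.13444313e+00]
clamp [([613.2, -28.0, 0.1], 0.97), ([618.1, -23.3, 103.7], 0.46)]
stop [([615.2, -25.4, 103.8], 0.38)]
knob [([619.0, -26.8, 63.3], 0.69)]
knob_mark [([640.6, -23.4, 77.7], 0.82)]
collar [([613.6, -27.9, 68.0], 0.97)]
knob_grip [([617.5, -23.8, 102.6], 0.83)]
to (490, -306, 250) 2.86 -> [0.071, -0.2858, 0.0803] [0.0001, 0.0001, 0.2898]
```

View pics/w1.png

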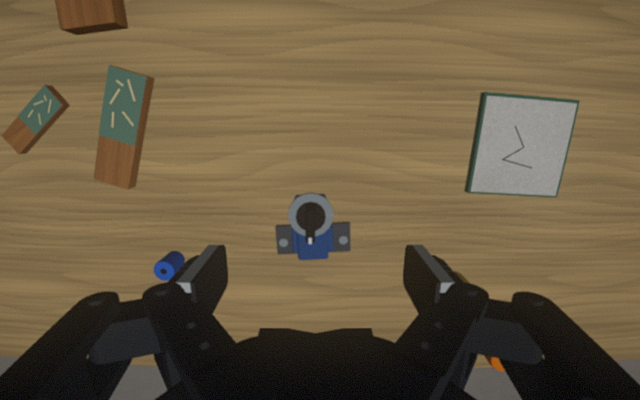

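The clamp is at (312,225), its plate ends at (277,240) and (350,236), and the white mark is near (311,240). The block's top corners are roughly (109,66), (154,76), (135,188) and (95,180).

```bash
python3 - <<'E'
from h import *
np.set_printoptions(precision=1,suppress=True)
st=r.get_state(); print(st['tcp_pos']); s=snap('wrist')
im=s['img'][:,:,::-1].copy()
# lino region of medium block
hsv=cv2.cvtColor(im,cv2.COLOR_BGR2HSV)
roi=hsv[50:200,85:165]
wood=(cv2.inRange(roi,(0,110,40),(12,255,140))>0)|((roi[...,0]>50)&(roi[...,0]<95)&(roi[...,1]>50))
m=cv2.morphologyEx(wood.astype(np.uint8)*255,cv2.MORPH_CLOSE,np.ones((7,7)))
n,l,stt,c=cv2.connectedComponentsWithStats(m); i=1+stt[1:,4].argmax()
rc=cv2.minAreaRect(np.argwhere(l==i)[:,::-1].astype(np.float32)); b=cv2.boxPoints(rc)+[85,50]
print('box',b); print(pix2w(s,b,22,st))
big=cv2.resize(im[50:270,80:360],None,fx=2.8,fy=2.7,interpolation=cv2.INTER_CUBIC); cv2.imwrite('pics/w2.png',big)
print('plate',pix2w(s,[(277,254),(351,250)],8,st), pix2w(s,[(311,240)],79,st))
plan(((490,-306,250),2.86))
E
```

```text
[558.7 -19.6 330.4]
box [[ 97.8 137.8]
 [108.7  65.8]
 [148.9  71.9]
 [138.1 143.9]]
[[ 516.1 -340.6   22. ]
 [ 417.1 -309.    22. ]
 [ 426.4 -251.6   22. ]
 [ 525.4 -279.9   22. ]]
plate [[704.2 -81.5   8. ]
 [696.1  39.5   8. ]] [[649.7 -25.   79. ]]
to (490, -306, 250) 2.86 -> [0.071, -0.2857, 0.0804] [0.0, 0.0001, 0.2896]
```

View pics/w2.png

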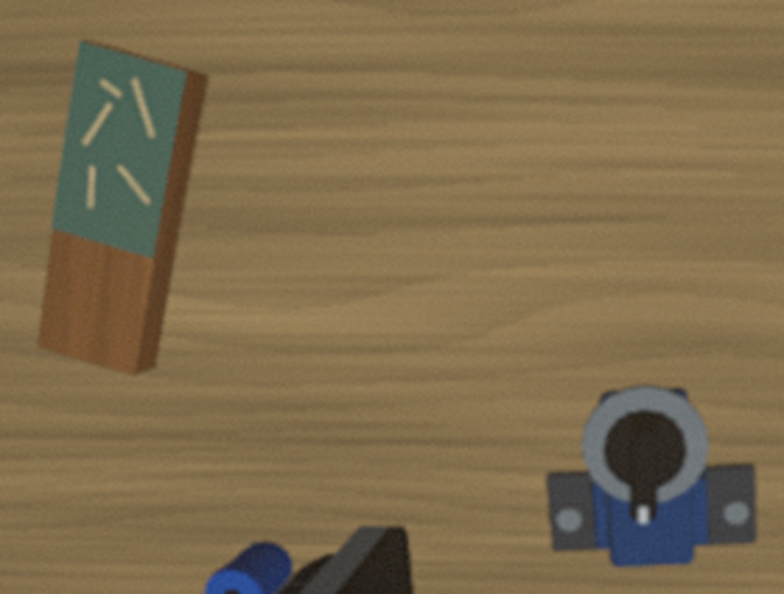

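Crop: the plate's corners are at (547,473), (753,464), (755,542) and (554,551). The block's top corners are at (81,40), (187,70), (136,375) and (40,347).

```bash
python3 - <<'E'
from h import *
np.set_printoptions(precision=1,suppress=True)
st=r.get_state(); s=snap('wrist')
f=lambda L:[(u/2.8+80,v/2.7+50) for u,v in L]
P=pix2w(s,f([(547,473),(753,464),(755,542),(554,551)]),8,st)
d=P[1]-P[0]+P[2]-P[3]; print('plate',P[:,:2],P.mean(0),'yaw',np.arctan2(-d[0],d[1]))
B=pix2w(s,f([(81,40),(187,70),(136,375),(40,347)]),22,st); d=B[3]-B[0]+B[2]-B[1]
print('block',B[:,:2],B.mean(0),'yaw',np.arctan2(d[1],d[0]), np.linalg.norm(B[3]-B[0]),np.linalg.norm(B[1]-B[0]))
print('collar ctr',pix2w(s,f([(645,444)]),71,st),'mark',pix2w(s,f([(643,514)]),79,st))
E
```

```text
plate [[654.1 -83. ]
 [647.6  34.1]
 [697.4  37.2]
 [704.3 -80.4]] [675.9 -23.    8. ] yaw 0.056701481299600995
block [[ 415.7 -308.6]
 [ 431.6 -255.4]
 [ 593.  -304.7]
 [ 577.  -357.1]] [ 504.3 -306.5   22. ] yaw -0.2940283835880752 168.38590399061462 55.522527235579766
collar ctr [[615.8 -26.3  71. ]] mark [[650.2 -27.1  79. ]]
```

```bash
python3 - <<'E'
from h import *
plan(((461.3,-293.5,90),2.848),((461.3,-293.5,19),2.848))
E
```

```text
to (461.3, -293.5, 90) 2.848 -> [0.0995, -0.2728, 0.2403] [-0.0, 0.0, 0.3013]
to (461.3, -293.5, 19) 2.848 -> [0.0995, -0.2728, 0.3113] [-0.0, 0.0, 0.3013]
```

Call:
{"name": "servo_tool", "arguments": {
  "rows": [
    [[0.1, -0.273, 0.18, 0, 0, 0.301, 0.085], [0.1, -0.273, 0.18, 0, 0, 0.301, 0.085], [0.1, -0.273, 0.18, 0, 0, 0.301, 0.085], [0.1, -0.273, 0.18, 0, 0, 0.301, 0.085], [0.1, -0.273, 0.18, 0, 0, 0.301, 0.085], [0.1, -0.273, 0.18, 0, 0, 0.301, 0.085], [0.1, -0.273, 0.18, 0, 0, 0.301, 0.085], [0.1, -0.273, 0.18, 0, 0, 0.301, 0.085], [0.1, -0.273, 0.24, 0, 0, 0.301, 0.085], [0.1, -0.273, 0.24, 0, 0, 0.301, 0.085], [0.1, -0.273, 0.24, 0, 0, 0.301, 0.085], [0.1, -0.273, 0.24, 0, 0, 0.301, 0.085]]
  ]
}}

```text
clock: 5.07
tcp_pos: [460.3, -293.8, 90.1]
ee_rot: [3.141, -0.002, 2.847]
wrist_force: [-0.6, -0.9, 1.2]
grip_width: 84.9
grasp_force: 0.0
```

```bash
python3 - <<'E'
from h import *
st=r.get_state(); print(st['clock'],st['tcp_pos'],st['ee_rot']);s=snap('wrist','w3')
for q in ['block','block_tail']:
    print(q,[(np.array(d['position']).round(1).tolist(),round(d['score'],2)) for d in r.mark_of(q,'wrist')][:3])
plan(((461.3,-293.5,19),2.848))
E
```

```text
5.0667 [ 460.34590957 -293.76461319   90.08796029] [ 3.14129020e+00 -1.82947626e-03  2.84747220e+00]
block [([489.9, -449.6, -1.2], 0.78), ([506.7, -310.5, 4.2], 0.77)]
block_tail [([364.2, -325.3, 19.3], 0.85)]
to (461.3, -293.5, 19) 2.848 -> [0.0008, 0.0002, 0.0731] [-0.0003, 0.0025, 0.0008]
```

View pics/w3.png

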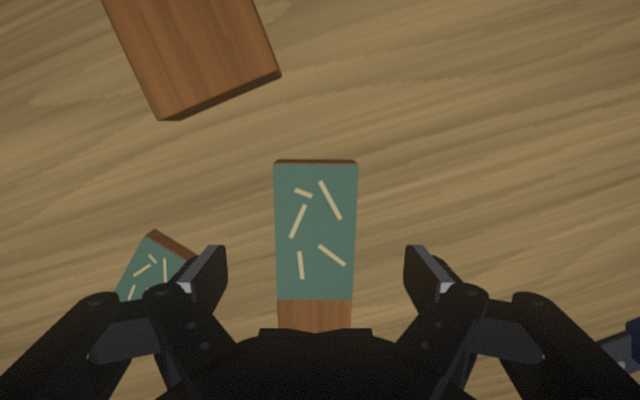

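The block (275–357, rows 160–300) is straight and centred between the fingers, so I can go down. The small block is clear of the left finger.

Call:
{"name": "servo_tool", "arguments": {
  "rows": [
    [[0.001, 0, 0.035, 0, 0, 0, 0.085], [0.001, 0, 0.055, 0, 0, 0, 0.085], [0.001, 0, 0.065, 0, 0, 0, 0.085], [0.001, 0, 0.072, 0, 0, 0, 0.085], [0.001, 0, 0.072, 0, 0, 0, 0.085], [0.001, 0, 0.072, 0, 0, 0, 0.05], [0.001, 0, 0.072, 0, 0, 0, 0.05], [0.001, 0, 0.072, 0, 0, 0, 0.05], [0.001, 0, 0.072, 0, 0, 0, 0.05], [0.001, 0, 0.072, 0, 0, 0, 0.05], [0.001, 0, 0.072, 0, 0, 0, 0.05], [0.001, 0, 0.072, 0, 0, 0, 0.05]]
  ]
}}

```text
clock: 6.22
tcp_pos: [460.3, -294.0, 19.6]
ee_rot: [-3.141, 0.002, 2.848]
wrist_force: [-1.2, 1.5, 11.5]
grip_width: 54.9
grasp_force: 61.9
```

```bash
python3 - <<'E'
from h import *
plan(((460.3,-294,36),2.848),((466.7,-34.5,36),3.1986),((466.7,-34.5,22),3.1986))
E
```

```text
to (460.3, -294, 36) 2.848 -> [-0.0, -0.0, -0.0164] [-0.0002, 0.0018, -0.0005]
to (466.7, -34.5, 36) 3.1986 -> [0.0691, 0.2502, -0.0165] [-0.0005, 0.0017, -0.3511]
to (466.7, -34.5, 22) 3.1986 -> [0.0691, 0.2502, -0.0025] [-0.0005, 0.0017, -0.3511]
```

Call:
{"name": "servo_tool", "arguments": {
  "rows": [
    [[0, 0, -0.01, 0, 0, 0, 0.05], [0, 0, -0.02, 0, 0, 0, 0.05], [0.069, 0.25, -0.02, 0, 0, -0.351, 0.05], [0.069, 0.25, -0.02, 0, 0, -0.351, 0.05], [0.069, 0.25, -0.02, 0, 0, -0.351, 0.05], [0.069, 0.25, -0.02, 0, 0, -0.351, 0.05], [0.069, 0.25, -0.02, 0, 0, -0.351, 0.05], [0.069, 0.25, -0.02, 0, 0, -0.351, 0.05], [0.069, 0.25, -0.02, 0, 0, -0.351, 0.05], [0.069, 0.25, -0.02, 0, 0, -0.351, 0.05], [0.069, 0.25, -0.02, 0, 0, -0.351, 0.05], [0.069, 0.25, -0.02, 0, 0, -0.351, 0.05]]
  ]
}}

```text
clock: 7.22
tcp_pos: [466.3, -35.4, 38.9]
ee_rot: [-3.141, 0.001, -3.085]
wrist_force: [-0.5, -0.8, -1.9]
grip_width: 54.5
grasp_force: 64.7
```

```bash
python3 - <<'E'
from h import *
st=r.get_state(); print(st['clock'],st['tcp_pos'],st['ee_rot'],st['wrist_force'],st['grip_width']);s=snap('wrist','w4')
for c in ['wrist','side','scene']:
  if c!='wrist': snap(c,c+'1')
  for q in ['block','block_tail','clamp','stop','collar']:
    print(c,q,[(np.array(d['position']).round(1).tolist(),round(d['score'],2)) for d in r.mark_of(q,c)][:4])
plan(((466.7,-34.5,19.5),3.1986))
E
```

```text
7.2167 [466.31872919 -35.35774962  38.93237771] [-3.14107329e+00  7.26170002e-04 -3.08534549e+00] [-0.54987038 -0.81750903 -1.86445516] 54.53294706716032
wrist block [([512.5, -34.0, 18.3], 0.87)]
wrist block_tail []
wrist clamp []
wrist stop []
wrist collar []
side block [([486.6, -454.6, -0.5], 0.83), ([513.2, -35.6, 19.7], 0.69), ([244.8, -335.0, -0.3], 0.63)]
side block_tail [([366.1, -328.7, 19.6], 0.65), ([519.1, -498.0, 10.4], 0.63), ([595.6, -30.8, 25.8], 0.62)]
side clamp [([616.8, -23.6, -2.0], 0.93)]
side stop [([643.3, -25.5, 9.6], 0.84)]
side collar [([616.5, -27.5, 64.8], 0.74), ([617.1, -24.4, -1.1], 0.54)]
scene block [([240.1, -338.4, 0.4], 0.88), ([482.7, -448.5, 2.5], 0.83), ([510.6, -35.8, 18.4], 0.78)]
scene block_tail [([363.6, -328.0, 17.1], 0.75), ([592.7, -29.2, 28.6], 0.67)]
scene clamp [([616.3, -24.4, -1.1], 0.68)]
scene stop [([643.0, -25.0, 8.6], 0.93)]
scene collar [([620.2, -29.1, 67.3], 0.95)]
to (466.7, -34.5, 19.5) 3.1986 -> [-0.0006, -0.0002, 0.0188] [-0.0, -0.0, 0.0002]
```

View pics/w4.png

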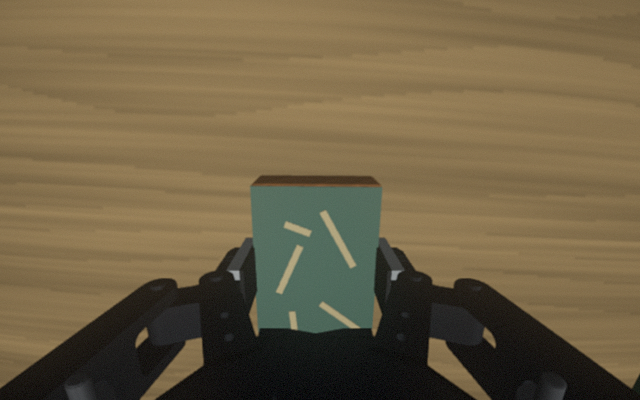

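The block (250–381, rows 177–330) is held straight. I lower it and slide it in, stopping short of the stop.

Call:
{"name": "servo_tool", "arguments": {
  "rows": [
    [[0, 0, 0.012, 0, 0, 0, 0.05], [0, 0, 0.0185, 0, 0, 0, 0.05], [0, 0, 0.0185, 0, 0, 0, 0.05], [-0.01, 0, 0.0185, 0, 0, 0, 0.05], [-0.02, 0, 0.0185, 0, 0, 0, 0.05], [-0.028, 0, 0.0185, 0, 0, 0, 0.05], [-0.034, 0, 0.0185, 0, 0, 0, 0.05], [-0.037, 0, 0.0185, 0, 0, 0, 0.05], [-0.037, 0, 0.0185, 0, 0, 0, 0.05], [-0.037, 0, 0.0185, 0, 0, 0, 0.05]]
  ]
}}

```text
clock: 8.95
tcp_pos: [502.8, -32.3, 19.7]
ee_rot: [-3.142, -0.0, -3.084]
wrist_force: [-1.1, -0.5, -1.4]
grip_width: 54.3
grasp_force: 67.2
```

```bash
cat > b.py <<'E'
from h import *
st=r.get_state(); print(st['clock'],st['tcp_pos'],st['ee_rot'],st['wrist_force'],st['moment'],st['grip_width'])
for c in ['side','scene']:
  snap(c)
  for q in ['block','block_tail','stop']:
    print(c,q,[(np.array(d['position']).round(1).tolist(),round(d['score'],2)) for d in r.mark_of(q,c) if abs(d['position'][1]+30)<25])
E
python3 b.py
```

```text
8.95 [502.80947443 -32.27914696  19.74070201] [-3.14155209e+00 -3.54667340e-04 -3.08438552e+00] [-1.06050122 -0.47328495 -1.4468911 ] [ 0.00272432  0.08884358 -0.035167  ] 54.26853995732463
side block [([546.2, -30.9, 1.2], 0.81)]
side block_tail [([629.3, -29.1, 6.7], 0.77)]
side stop [([647.2, -22.7, 12.6], 0.97)]
scene block [([547.7, -33.6, -0.5], 0.7)]
scene block_tail [([630.4, -26.3, 8.7], 0.78)]
scene stop [([643.7, -24.9, 10.0], 0.61)]
```

Call:
{"name": "servo_tool", "arguments": {
  "rows": [
    [[-0.0015, 0, 0, 0, 0, 0, 0.05], [-0.003, 0, 0, 0, 0, 0, 0.05], [-0.004, 0, 0, 0, 0, 0, 0.05], [-0.005, 0, 0, 0, 0, 0, 0.05]]
  ]
}}

```text
clock: 9.68
tcp_pos: [508.2, -32.0, 19.8]
ee_rot: [-3.142, 0.0, -3.084]
wrist_force: [-0.1, 1.3, -2.0]
grip_width: 54.8
grasp_force: 67.2
```

Call:
{"name": "servo_tool", "arguments": {
  "rows": [
    [[-0.0005, 0, 0, 0, 0, 0, 0.05], [-0.001, 0, 0, 0, 0, 0, 0.05], [-0.001, 0, 0, 0, 0, 0, 0.05]]
  ]
}}

```text
clock: 9.93
tcp_pos: [509.1, -31.9, 19.8]
ee_rot: [-3.142, 0.0, -3.084]
wrist_force: [0.2, -1.6, -1.7]
grip_width: 54.6
grasp_force: 67.2
```

Call:
{"name": "servo_tool", "arguments": {
  "rows": [
    [[-0.0005, 0, 0, 0, 0, 0, 0.05], [-0.001, 0, 0, 0, 0, 0, 0.05], [-0.001, 0, 0, 0, 0, 0, 0.05]]
  ]
}}

```text
clock: 10.18
tcp_pos: [510.1, -31.9, 19.8]
ee_rot: [-3.142, 0.0, -3.084]
wrist_force: [0.4, 0.1, -1.8]
grip_width: 54.6
grasp_force: 67.2
```

Call:
{"name": "servo_tool", "arguments": {
  "rows": [
    [[-0.0005, 0, 0, 0, 0, 0, 0.05], [-0.001, 0, 0, 0, 0, 0, 0.05], [-0.001, 0, 0, 0, 0, 0, 0.05]]
  ]
}}

```text
clock: 10.43
tcp_pos: [511.1, -31.8, 19.8]
ee_rot: [-3.142, 0.0, -3.084]
wrist_force: [-0.1, -0.7, -1.8]
grip_width: 54.6
grasp_force: 67.2
```

Call:
{"name": "servo_tool", "arguments": {
  "rows": [
    [[-0.0005, 0, 0, 0, 0, 0, 0.05], [-0.001, 0, 0, 0, 0, 0, 0.05], [-0.001, 0, 0, 0, 0, 0, 0.05]]
  ]
}}

```text
clock: 10.68
tcp_pos: [511.3, -31.8, 19.6]
ee_rot: [3.142, -0.001, -3.084]
wrist_force: [-5.6, -1.1, -1.3]
grip_width: 54.7
grasp_force: 67.3
```

Contact was felt at 5.6 N, where it was expected. I set the block down, open the gripper and retreat.

Call:
{"name": "servo_tool", "arguments": {
  "rows": [
    [[0, 0, 0.0007, 0, 0, 0, 0.05], [0, 0, 0.0007, 0, 0, 0, 0.06], [0, 0, 0.0007, 0, 0, 0, 0.085], [0, 0, 0.0007, 0, 0, 0, 0.085], [0, 0, 0.0007, 0, 0, 0, 0.085], [0, 0, 0.0007, 0, 0, 0, 0.085], [0, 0, -0.01, 0, 0, 0, 0.085], [0, 0, -0.03, 0, 0, 0, 0.085], [0, 0, -0.07, 0, 0, 0, 0.085], [0, 0, -0.11, 0, 0, 0, 0.085], [0, 0, -0.15, 0, 0, 0, 0.085], [0, 0, -0.15, 0, 0, 0, 0.085]]
  ]
}}

```text
clock: 11.68
tcp_pos: [514.6, -32.1, 177.0]
ee_rot: [3.141, 0.009, -3.085]
wrist_force: [1.5, -0.1, 1.7]
grip_width: 84.7
grasp_force: 0.0
```

```bash
python3 b.py; python3 - <<'E'
from h import *
st=r.get_state(); s=snap('wrist','w5')
for q in ['knob','knob_mark','collar','knob_grip']:
    print(q,[(np.array(d['position']).round(1).tolist(),round(d['score'],2)) for d in r.mark_of(q,'wrist')][:3])
uv=w2pix(s,[(616.5,-26,71),(640,-25,79),(556.6,-29.4,22)],st); print(uv); u,v=uv[0].round().astype(int)
im=s['img'][max(0,v-170):v+100,max(0,u-130):u+130,::-1]; cv2.imwrite('pics/w6.png',cv2.resize(im,None,fx=2.2,fy=2.2,interpolation=cv2.INTER_CUBIC)); print(max(0,u-130),max(0,v-170))
E
```

```text
11.6833 [514.63267227 -32.0968599  177.03038468] [ 3.14135419  0.00925299 -3.08520247] [ 1.50905502 -0.05829649  1.69785697] [-0.01657634 -0.12930567  0.02532821] 84.68116271135523
side block [([557.0, -30.4, 3.2], 0.68)]
side block_tail [([640.5, -25.1, 11.1], 0.79)]
side stop [([643.6, -23.9, 10.4], 0.58)]
scene block [([645.2, -22.9, 9.8], 0.7), ([557.3, -33.4, -4.4], 0.64)]
scene block_tail [([638.1, -28.1, 7.9], 0.63)]
scene stop [([643.3, -21.5, 8.2], 0.95)]
knob [([616.3, -26.2, 69.4], 0.91)]
knob_mark [([615.1, -25.9, -1.4], 0.55)]
collar [([613.1, -27.0, 69.4], 0.8)]
knob_grip []
[[315.66147169 322.14930456]
 [315.28808472 350.58706178]
 [315.59789253 237.76236506]]
186 152
```

View pics/w6.png

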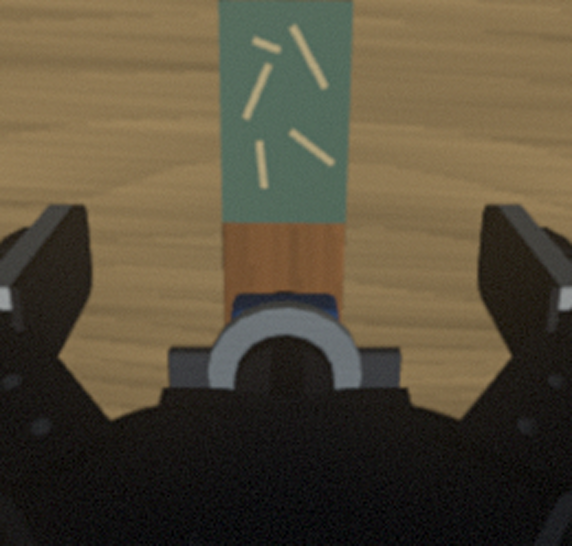

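The picture shows the block straight under the arm and centred on the collar. The wing, dark at (285,365), lies along the clamp's x, in line with the tool's present yaw.

```bash
python3 - <<'E'
from h import *
print(r.get_state()['q'].round(2))
plan(((616.5,-26,170),3.1986),((616.5,-26,99),3.1986))
E
```

```text
[-0.22  0.46  0.23  1.98 -0.15  0.72  1.72]
to (616.5, -26, 170) 3.1986 -> [-0.1048, -0.0001, -0.0005] [-0.0001, -0.0005, 0.0]
to (616.5, -26, 99) 3.1986 -> [-0.1048, -0.0001, 0.0705] [-0.0001, -0.0005, 0.0]
```

Call:
{"name": "servo_tool", "arguments": {
  "rows": [
    [[-0.03, 0, 0, 0, 0, 0, 0.085], [-0.06, 0, 0, 0, 0, 0, 0.085], [-0.09, 0, 0, 0, 0, 0, 0.085], [-0.105, 0, 0, 0, 0, 0, 0.07], [-0.105, 0, 0, 0, 0, 0, 0.06], [-0.105, 0, 0.02, 0, 0, 0, 0.06], [-0.105, 0, 0.04, 0, 0, 0, 0.06], [-0.105, 0, 0.06, 0, 0, 0, 0.06], [-0.105, 0, 0.0705, 0, 0, 0, 0.06], [-0.105, 0, 0.0705, 0, 0, 0, 0.06], [-0.105, 0, 0.0705, 0, 0, 0, 0.06], [-0.105, 0, 0.0705, 0, 0, 0, 0.06]]
  ]
}}

```text
clock: 13.33
tcp_pos: [617.3, -25.9, 100.4]
ee_rot: [-3.141, 0.001, -3.085]
wrist_force: [0.2, -0.1, 0.9]
grip_width: 59.8
grasp_force: 0.0
```

Call:
{"name": "servo_tool", "arguments": {
  "rows": [
    [[0, 0, 0, 0, 0, 0, 0.03], [0, 0, 0, 0, 0, 0, 0.005], [0, 0, 0, 0, 0, 0, 0.005], [0, 0, 0, 0, 0, 0, 0.005], [0, 0, 0, 0, 0, 0, 0.005], [0, 0, 0, 0, 0, 0, 0.005], [0, 0, 0, 0, 0, 0, 0.005], [0, 0, 0, 0, 0, 0, 0.005]]
  ]
}}

```text
clock: 14.0
tcp_pos: [617.2, -25.9, 99.8]
ee_rot: [-3.141, 0.001, -3.085]
wrist_force: [-0.2, -1.2, 6.1]
grip_width: 10.9
grasp_force: 59.2
```

```bash
cat > m.py <<'E'
from bench import r
import numpy as np
s=r.get_state(); R=__import__('scipy.spatial.transform').spatial.transform.Rotation
print(s['clock'],s['tcp_pos'].round(1),'yaw',s['ee_rot'][2].round(4),'F',s['wrist_force'].round(1),'M',s['moment'].round(3),'q7',s['q'][6].round(3),s['grip_width'].round(1))
E
python3 m.py
```

```text
Traceback (most recent call last):
  File "m.py", line 4, in <module>
    print(s['clock'],s['tcp_pos'].round(1),'yaw',s['ee_rot'][2].round(4),'F',s['wrist_force'].round(1),'M',s['moment'].round(3),'q7',s['q'][6].round(3),s['grip_width'].round(1))
                                                                                                                                                        ^^^^^^^^^^^^^^^^^^^^^
AttributeError: 'float' object has no attribute 'round'
```

Call:
{"name": "servo_tool", "arguments": {
  "rows": [
    [[0, 0, 0, 0, 0, 0.04, 0.005], [0, 0, 0, 0, 0, 0.12, 0.005], [0, 0, 0, 0, 0, 0.2, 0.005], [0, 0, 0, 0, 0, 0.28, 0.005], [0, 0, 0, 0, 0, 0.36, 0.005], [0, 0, 0, 0, 0, 0.44, 0.005], [0, 0, 0, 0, 0, 0.52, 0.005], [0, 0, 0, 0, 0, 0.6, 0.005], [0, 0, 0, 0, 0, 0.68, 0.005], [0, 0, 0, 0, 0, 0.76, 0.005], [0, 0, 0, 0, 0, 0.82, 0.005], [0, 0, 0, 0, 0, 0.86, 0.005]]
  ]
}}

```text
clock: 15.0
tcp_pos: [617.0, -26.4, 99.8]
ee_rot: [-3.141, 0.001, 2.335]
wrist_force: [-1.6, -4.5, 8.1]
grip_width: 11.4
grasp_force: 59.3
```

```bash
sed -i "s/,s\['grip_width'\].round(1)//" m.py; python3 m.py
```

```text
15.0 [617.  -26.4  99.8] yaw 2.3352 F [-1.6 -4.5  8.1] M [-0.924  0.42   0.236] q7 1.076
```

Call:
{"name": "servo_tool", "arguments": {
  "rows": [
    [[0, 0, 0, 0, 0, 0.06, 0.005], [0, 0, 0, 0, 0, 0.12, 0.005], [0, 0, 0, 0, 0, 0.18, 0.005], [0, 0, 0, 0, 0, 0.24, 0.005]]
  ]
}}

```text
clock: 15.33
tcp_pos: [616.9, -26.6, 99.8]
ee_rot: [-3.142, 0.001, 2.096]
wrist_force: [-2.5, -4.8, 8.1]
grip_width: 11.5
grasp_force: 59.3
```

```bash
python3 m.py
```

```text
15.3333 [616.9 -26.6  99.8] yaw 2.0956 F [-2.5 -4.8  8.1] M [-0.93   0.599  0.269] q7 0.891
```

Call:
{"name": "servo_tool", "arguments": {
  "rows": [
    [[0, 0, 0, 0, 0, 0.04, 0.005], [0, 0, 0, 0, 0, 0.08, 0.005], [0, 0, 0, 0, 0, 0.12, 0.005]]
  ]
}}

```text
clock: 15.58
tcp_pos: [616.8, -26.6, 99.8]
ee_rot: [-3.142, 0.001, 1.976]
wrist_force: [-4.2, -4.7, 9.3]
grip_width: 11.3
grasp_force: 59.4
```

```bash
python3 m.py
```

```text
15.5833 [616.8 -26.6  99.8] yaw 1.9765 F [-4.2 -4.7  9.3] M [-0.987  0.715  0.251] q7 0.799
```

Call:
{"name": "servo_tool", "arguments": {
  "rows": [
    [[0, 0, 0, 0, 0, 0.04, 0.005], [0, 0, 0, 0, 0, 0.08, 0.005], [0, 0, 0, 0, 0, 0.12, 0.005]]
  ]
}}

```text
clock: 15.83
tcp_pos: [616.7, -26.6, 99.8]
ee_rot: [-3.141, 0.001, 1.856]
wrist_force: [-3.6, -4.4, 8.7]
grip_width: 11.6
grasp_force: 59.4
```

```bash
python3 m.py
```

```text
15.8333 [616.7 -26.6  99.8] yaw 1.8565 F [-3.6 -4.4  8.7] M [-0.952  0.812  0.258] q7 0.706
```

Call:
{"name": "servo_tool", "arguments": {
  "rows": [
    [[0, 0, 0, 0, 0, 0.04, 0.005], [0, 0, 0, 0, 0, 0.08, 0.005], [0, 0, 0, 0, 0, 0.12, 0.005]]
  ]
}}

```text
clock: 16.08
tcp_pos: [616.7, -26.7, 99.8]
ee_rot: [-3.141, 0.001, 1.736]
wrist_force: [-4.3, -4.9, 9.6]
grip_width: 11.5
grasp_force: 59.5
```

```bash
python3 m.py
```

```text
16.0833 [616.7 -26.7  99.8] yaw 1.7364 F [-4.3 -4.9  9.6] M [-1.052  0.966  0.224] q7 0.612
```

Call:
{"name": "servo_tool", "arguments": {
  "rows": [
    [[0, 0, 0, 0, 0, 0.04, 0.005], [0, 0, 0, 0, 0, 0.08, 0.005], [0, 0, 0, 0, 0, 0.12, 0.005]]
  ]
}}

```text
clock: 16.33
tcp_pos: [616.6, -26.7, 99.8]
ee_rot: [-3.141, 0.001, 1.616]
wrist_force: [-4.4, -3.9, 10.1]
grip_width: 11.4
grasp_force: 59.5
```

```bash
python3 m.py
```

```text
16.3333 [616.6 -26.7  99.8] yaw 1.6164 F [-4.4 -3.9 10.1] M [-1.044  1.135  0.184] q7 0.518
```

Call:
{"name": "servo_tool", "arguments": {
  "rows": [
    [[0, 0, 0, 0, 0, 0.04, 0.005], [0, 0, 0, 0, 0, 0.08, 0.005], [0, 0, 0, 0, 0, 0.12, 0.005]]
  ]
}}

```text
clock: 16.58
tcp_pos: [616.5, -26.7, 99.8]
ee_rot: [-3.141, 0.001, 1.496]
wrist_force: [-5.1, -3.8, 10.7]
grip_width: 11.2
grasp_force: 59.6
```

```bash
python3 m.py
```

```text
16.5833 [616.5 -26.7  99.8] yaw 1.4965 F [-5.1 -3.8 10.7] M [-1.034  1.24   0.281] q7 0.424
```

Call:
{"name": "servo_tool", "arguments": {
  "rows": [
    [[0, 0, 0, 0, 0, 0.04, 0.005], [0, 0, 0, 0, 0, 0.08, 0.005], [0, 0, 0, 0, 0, 0.12, 0.005]]
  ]
}}

```text
clock: 16.83
tcp_pos: [616.5, -26.5, 99.8]
ee_rot: [-3.141, 0.001, 1.377]
wrist_force: [-5.7, -4.0, 10.4]
grip_width: 11.1
grasp_force: 59.9
```

```bash
python3 m.py
```

```text
16.8333 [616.5 -26.5  99.8] yaw 1.3767 F [-5.7 -4.  10.4] M [-0.844  1.315  0.452] q7 0.329
```

Call:
{"name": "servo_tool", "arguments": {
  "rows": [
    [[0, 0, 0, 0, 0, 0.04, 0.005], [0, 0, 0, 0, 0, 0.08, 0.005], [0, 0, 0, 0, 0, 0.12, 0.005]]
  ]
}}

```text
clock: 17.08
tcp_pos: [616.4, -26.5, 99.8]
ee_rot: [-3.141, 0.001, 1.257]
wrist_force: [-6.5, -3.2, 11.1]
grip_width: 11.5
grasp_force: 59.9
```

```bash
python3 m.py
```

```text
17.0833 [616.4 -26.5  99.8] yaw 1.2567 F [-6.5 -3.2 11.1] M [-0.837  1.343  0.412] q7 0.234
```

Call:
{"name": "servo_tool", "arguments": {
  "rows": [
    [[0, 0, 0, 0, 0, 0.03, 0.005], [0, 0, 0, 0, 0, 0.06, 0.005], [0, 0, 0, 0, 0, 0.1, 0.005]]
  ]
}}

```text
clock: 17.33
tcp_pos: [616.4, -26.5, 99.8]
ee_rot: [-3.141, 0.001, 1.157]
wrist_force: [-6.0, -3.3, 12.0]
grip_width: 11.2
grasp_force: 59.9
```

```bash
python3 m.py; python3 - <<'E'
from h import *
s=snap('wrist','w7'); st=r.get_state()
c=w2pix(s,[(616.5,-26,72)],st)[0]; print(c)
for n in ['side','scene']:
    s=snap(n); u,v=w2pix(s,[(616.5,-26,72)])[0].round().astype(int)
    cv2.imwrite(f'pics/{n}c.png',cv2.resize(s['img'][v-22:v+22,u-30:u+30,::-1],None,fx=10,fy=10,interpolation=cv2.INTER_CUBIC))
    for q in ['knob_mark','collar','knob']: print(n,q,[(np.array(d['position']).round(1).tolist(),round(d['score'],2)) for d in r.mark_of(q,n)][:2])
E
```

```text
17.3333 [616.4 -26.5  99.8] yaw 1.1575 F [-6.  -3.3 12. ] M [-0.821  1.396  0.441] q7 0.154
[313.82853554 241.84359811]
side knob_mark [([607.7, -48.6, 77.0], 0.51)]
side collar [([621.3, -28.5, 66.2], 0.78)]
side knob [([617.7, -26.0, 68.0], 0.51)]
scene knob_mark [([606.0, -51.0, 78.8], 0.45), ([768.3, 214.3, 0.6], 0.38)]
scene collar [([621.4, -26.8, 67.7], 0.56), ([616.7, -23.7, -1.1], 0.24)]
scene knob [([616.1, -25.7, 64.0], 0.43)]
```

View pics/sidec.png

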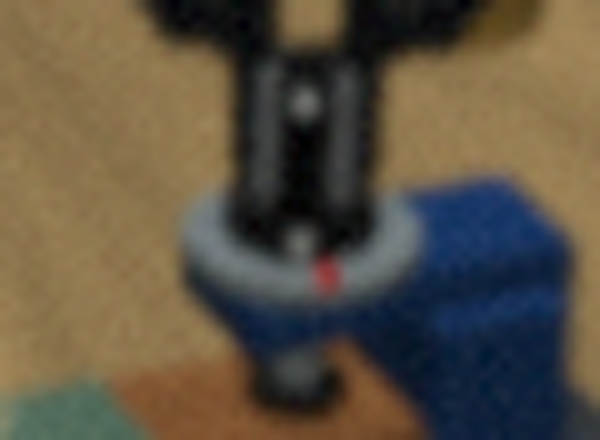

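The side crop shows the white mark at (300,238) and the red mark at (328,275), which is about 12° of slip. The torque has levelled off at 0.44 N m. I add a small margin, then let go and go up.

Call:
{"name": "servo_tool", "arguments": {
  "rows": [
    [[0, 0, 0, 0, 0, 0.04, 0.005], [0, 0, 0, 0, 0, 0.08, 0.005], [0, 0, 0, 0, 0, 0.08, 0.005]]
  ]
}}

```text
clock: 18.03
tcp_pos: [616.3, -26.5, 99.7]
ee_rot: [-3.141, 0.001, 1.076]
wrist_force: [-6.5, -2.7, 12.5]
grip_width: 10.9
grasp_force: 60.2
```

Call:
{"name": "servo_tool", "arguments": {
  "rows": [
    [[0, 0, 0, 0, 0, 0, 0.02], [0, 0, 0, 0, 0, 0, 0.04], [0, 0, 0, 0, 0, 0, 0.06], [0, 0, 0, 0, 0, 0, 0.06], [0, 0, 0, 0, 0, 0, 0.06], [0, 0, -0.01, 0, 0, 0, 0.06], [0, 0, -0.03, 0, 0, 0, 0.06], [0, 0, -0.06, 0, 0, 0, 0.06], [0, 0, -0.1, 0, 0, 0, 0.06], [0, 0, -0.13, 0, 0, 0, 0.06], [0, 0, -0.15, 0, 0, 0, 0.06], [0, 0, -0.15, 0, 0, 0, 0.06]]
  ]
}}

```text
clock: 19.03
tcp_pos: [618.1, -26.4, 254.2]
ee_rot: [3.137, -0.003, 1.078]
wrist_force: [0.3, 0.1, 1.1]
grip_width: 59.7
grasp_force: 0.0
```

```bash
python3 m.py; python3 b.py; python3 - <<'E'
from h import *
s=snap('side'); u,v=w2pix(s,[(616.5,-26,72)])[0].round().astype(int)
cv2.imwrite('pics/side2.png',cv2.resize(s['img'][v-22:v+22,u-30:u+30,::-1],None,fx=10,fy=10,interpolation=cv2.INTER_CUBIC))
E
```

```text
19.0333 [618.1 -26.4 254.2] yaw 1.0785 F [0.3 0.1 1.1] M [ 0.007 -0.059  0.006] q7 -0.03
19.0333 [618.13730271 -26.38749724 254.16629773] [ 3.13671939e+00 -2.92486285e-03  1.07846343e+00] [0.3365398  0.13563012 1.08505856] [ 0.00736971 -0.05903784  0.0064398 ] 59.682089691752964
side block [([553.9, -30.0, 3.1], 0.96)]
side block_tail [([642.0, -26.4, 10.8], 0.78), ([618.9, -23.4, -3.0], 0.7), ([617.7, -23.2, 101.1], 0.31)]
side stop [([643.0, -26.6, 11.9], 0.81)]
scene block [([555.0, -33.2, 1.2], 0.68)]
scene block_tail [([638.9, -27.6, 11.5], 0.91)]
scene stop [([641.8, -25.2, 12.3], 0.81)]
```

View pics/side2.png

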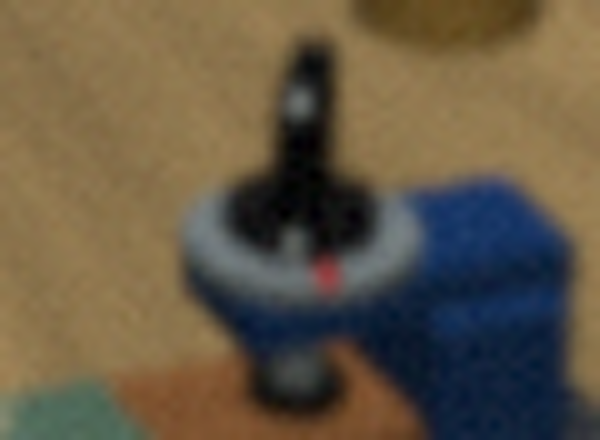

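The white mark (294,238) now stands about 15–17° clockwise of the red one (328,275). The foot is on the tail and the block is home, so I hand the job in.

```bash
python3 -c "
from bench import r
print(r.finish_job())"
```

```text
the job is handed in; nothing more can be done
None
```

The job is handed in, with no verdict shown: the block is home against the stop and held by the foot, the clutch slipped about 15–17°, and the gripper has let go; the spray can, sharpener and sketchbook were not touched.

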